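Put the ball bearing away in the small steel cabinet

ROBOT

A 6-joint arm with a two-finger parallel gripper is mounted at the origin on a cart in front of the work surface, level with it; the furniture and walls round the work are solid. World frame = base frame: x ahead of the robot, y to its left, z up, the work surface at z = 0. Lengths are in mm, angles in rad, forces in N, time in s.
With the tool pointing down it reaches from about 375 to 900 mm from the base axis. Payload 3.1 kg.
Tool frame: the origin (TCP) lies at the very end of the fingers, on their centre line; the grasp point (between the pads) lies 19 mm behind it; y points along the fingers, x is the direction in which the jaws open and shut, and the axes are right-handed (so a half turn about y gives the same grasp; the last joint's range is limited). The gripper opens to 85 mm and grips with 20 to 120 N. Pads are 22 mm wide; open, the fingers measure 114 mm over their backs; the gripper's body (76 mm by 85 mm) begins 54 mm behind the grasp point. The pads swing forward as they close: fully open they stand 13 mm farther back than shut.
Start: joints at [1.024, 0.527, 1.433, -0, 1.181, -0.178], TCP at [224.686, 583.192, 231.31] pointing down, gripper open.
Joint ranges: [-3.08, 3.08], [-0.75, 2.2], [0.22, 2.44], [-1.43, 4.57], [0, 2.65], [-2.85, 2.85]. Speed limits (rad/s): [2.79, 2.79, 3.14, 3.14, 3.14, 3.14].

INTERFACE

Orientations are given as a unit quaternion [w, x, y, z].
In Python, from cell import manip gives the robot as it stands.
- The arm moves only by the tool carry_out, never from a script. Its argument "steps" is a list of rows, each a list of 2 entries, a list of its own where there are three numbers: the shift along the tool's x, y, z in units of 25 mm (1.0 is 25 mm), then the turn, a rotation vector about the tool's x, y, z in units of 5 degrees (1.0 is 5 degrees). In form: [[[tx, ty, tz], [wx, wy, wz]], ...]. A call has 1 to 12 rows; each row shifts and turns the pose as measured when the row begins, along the tool's axes as they then stand; what a row does not reach is not made up. A row lasts 1/10 s, in which the tool goes at most 50 mm and 8.59 degrees, less where a joint would pass 70% of its speed; a pose out of reach is approached as far as the arm can. A call is refused whole if a number of a shift passes 1 or a number of a turn 1, either way. A call with a gripper value outside its range is refused whole. "grip" is the closure, from 0 (fully open) to 1 (shut), set as the call begins (left out, the last holds). The fingers move at their own pace and stop on an object; the grip force is fixed at half the most. Time passes only in rows, so rows that do not move let the fingers close. It gives the time, the measured TCP pose, the force and the opening at its end, in the units of the state.
- manip.observe(): the state, without advancing time (a new reading comes with each control period).
- manip.snapshot(name): name is "side" or "top" or "wrist"; returns a dict with "color" (480x640x3 uint8, red, green, blue), "range_z" (480x640 float32, mm along the optical axis (not along the pixel's ray), 0 where there is no reading), "fx", "fy", "cx", "cy" (pixels), "extrinsics" (4x4, takes a point from world to camera coordinates). Camera axes: x right, y down, z forward; pixel columns grow to the right and rows downward; lengths in mm; the calibration is good to about 2 mm. The wrist camera is an equidistant fisheye: a pixel r from the principal point sees the ray r / f radians off the axis. A picture is of the moment at which its call begins.
- manip.sign_off(): hands the job in, once; it reports no verdict.
Trained networks look in a picture, given as the dict that the camera call returned (one of the last four; its "shot" number tells which), for a name from the list of things; names that differ only in an ending like _2 or _b are one class to them, and where a whole thing is asked for, a point or a joint stands for the part that bears it (a point fixed in the world has none). Each returns a list of dicts, best first, with "p" (0 to 1); they miss things now and then, are a little off and sometimes report something else, mostly with a low value. They report only what shows in the picture. A call takes as long as a camera call. They do not tell look-alikes from the thing itself.
- manip.spot_in(picture, name): "xy" ([column, row] in pixels, amid what is visible of it).
- manip.pinpoint(picture, name): "xy" ([column, row] in pixels: a listed point, or the origin of a listed thing).
The state is a dict: "time": time; "qpos": joint angles; "qd": joint speeds; "joint_torque": joint torques, N m; "eef_pos": TCP position; "ee_rot": TCP orientation; "force": force on the tool from outside, world axes, zero at the start; "ft_torque": the same for the moment, N m; "width": opening from 0.0 (shut) to 1.0 (fully open).
Only numpy, scipy, OpenCV 4.12 (cv2) and the standard library are available. Lean on these libraries where they do the work, as an engineer would, in place of code of your own. Each camera call takes 0.05 s, during which the arm holds its last target. There are 200 camera calls.

TASK

Put the ball bearing away in the small grey steel cabinet: swing its door wide open by the handle (about a right angle), pull the tray nearly all the way out, and lay the bearing flat on the tray floor. Then push the tray fully home and close the door completely. Leave the similar round spacer and the black nut where they are.

Things in the scene. Friction and masses are not known exactly. Their poses are not given: they have to be found in the camera images.
- cabinet: Fixed grey sheet-steel cabinet, 160 deep (x) x 220 wide (y) x 120 mm high, standing on the surface (flat top at z = 120 mm; the top is closed). Origin: middle of its front face (without the door), at surface height; x points into the cabinet, y to its left side, z up. A hollow door covers the front; behind it is one shallow sliding tray.
- door (a joint): Door angle in rad: 0 closed, grows as it opens, stop at 1.75; may start slightly ajar. Hollow pan door, 220 wide, 48 mm deep, 16 to 120 mm above the surface, hinged on a vertical axis at the cabinet's LEFT front corner (+y side); its free right end swings towards the robot, then left (clockwise from above). It stays where it is left.
- door_hinge (a point): A point on the door's vertical hinge axis, 98 mm above the surface; on the cabinet's front face plane, 110 mm left of its middle. Its axes turn with the door: x normal to the door (pointing inward), y along it from free end to hinge.
- door_grip (a point): Grip point on the door handle, a steel bow near the free end: upright round bar of 12 mm diameter from 56 to 114 mm above the surface, 30 mm clear gap to the door face. The point is on the bar's axis, 98 mm above the surface, 192 mm from the hinge along the door, 84 mm out from the hinge plane (36 mm out from the door face). Axes as for the hinge point.
- tray (a joint): How far the tray is pulled out, m: 0 fully home, stop at 0.125. It slides straight out of the cabinet's front (along the cabinet's -x) and stays where it is left.
- tray_pull (a point): Grip point on the tray's pull, a steel bow in the middle of the tray front: upright bar of 10 mm diameter, from 55 to 101 mm above the surface, 34 mm out from the tray front (29 mm gap). The point is on the bar's axis, 88 mm above the surface, and moves with the tray. With the tray home it stands inside the hollow door.
- tray_floor (a point): Centre of the tray floor (48 mm above the surface), 74 mm behind the tray's front face; moves with the tray; x points into the cabinet, y left. Inside 140 (x) x 194 mm (y); side and back walls stand 24 mm over the floor, the front plate 57 mm. With the tray fully out, the floor from x = -70 to +51 mm is clear of the cabinet.
- bearing: The ball bearing: flat bright steel ring with a dark red-brown shield, 42 mm outside diameter, 12 mm high, lying flat on the surface. Origin: centre of its underside, z up.
- spacer: Bystander: plain light aluminium spacer ring, 32 mm diameter, 16 mm high. Origin: centre of its underside.
- nut_black: Bystander: black hexagon nut, 33 x 38 x 20 mm. Origin: centre of its underside.
Mind the look-alikes: they are no part of the job. Leave any green or orange look-alike of the bearing alone.

How it is judged (in metres and radians):
On the way, in this order (a step that is already met when the one before it is completed fails the run):
1. the fingers swing the door by its handle (pressing on it, tool within 60 mm of its grip point, while the door stands between 0.25 and 1.5 rad) (value of joint door between 0.25 and 1.5 rad and contact force between the fingers and anything else above 0.2 N and distance between the grasp point and door_grip below 0.06 m), for 0.1 s.
2. the door is wide open (more than 1.35 rad) (value of joint door above 1.35 rad), for 0.2 s.
3. the tray is pulled out by more than 100 mm, the door still wide open (value of joint tray above 0.1 m and value of joint door above 1.3 rad), for 0.2 s.
4. the bearing lies flat in the tray, released, the tray still out (x of bearing in the frame of tray_floor between -0.06 and 0.06 m and y of bearing in the frame of tray_floor between -0.085 and 0.085 m and z of bearing in the frame of tray_floor between -0.006 and 0.016 m and (angle between bearing's own z axis and vertical below 0.2 rad or angle between bearing's own z axis and vertical above 2.94 rad) and value of joint tray above 0.08 m and contact force between the fingers and bearing below 0.1 N and linear speed of bearing below 0.03 m/s), for 0.2 s.
5. the tray is fully home (within 8 mm) with the door still open (x of bearing in the frame of tray_floor between -0.06 and 0.06 m and y of bearing in the frame of tray_floor between -0.085 and 0.085 m and z of bearing in the frame of tray_floor between -0.006 and 0.016 m and (angle between bearing's own z axis and vertical below 0.2 rad or angle between bearing's own z axis and vertical above 2.94 rad) and value of joint tray below 0.008 m and value of joint door above 1 rad), for 0.2 s.
At the end, for the whole second after the job is handed in: The bearing lies flat (within 0.2 rad) at rest on the tray floor, the tray is home within 10 mm, and the door is closed within 0.06 rad (x of bearing in the frame of tray_floor between -0.06 and 0.06 m and y of bearing in the frame of tray_floor between -0.085 and 0.085 m and z of bearing in the frame of tray_floor between -0.006 and 0.016 m and (angle between bearing's own z axis and vertical below 0.2 rad or angle between bearing's own z axis and vertical above 2.94 rad) and value of joint tray below 0.01 m and value of joint door below 0.06 rad and linear speed of bearing below 0.02 m/s); the robot touches nothing.
It fails at once if the spacer or the black nut is moved by more than 25 mm (distance of any of spacer, nut_black from where it was at the start of the episode above 0.025 m).
It also fails if it takes over 72 s, if anything falls off the work surface, if the arm or the gripper's body presses on something with over 40 N, if the wrist force passes 120 N, or if a joint passes its speed limit or range.

## Working session

There is one attempt and no reset: what is moved stays moved. The work goes in short steps, Python scripts to look and compute and a tool call to move; the robot and the scene stay as the last step left them, time stands still between calls to the robot, and variables do not carry over. Pictures are saved under pics/ and viewed, about 8 in all and at most 12, crops included, and the job is handed in when it is done.

Besides the shell and the picture viewer there is one more tool, called after "Call:" as name([rows], argument=value, ...), one row to a line, values as JSON. carry_out: Moves the arm, as the interface text tells. Its arguments: {"type":"object","properties":{"steps":{"type":"array","items":{"type":"array"}},"grip":{"type":"number"}},"required":["steps"]}

```bash
mkdir -p pics; ls
cat > h.py <<'E'
import numpy as np, cv2
from scipy.spatial.transform import Rotation as R
from cell import manip
def world(s,u,v,z=None,win=2):
    E=np.array(s["extrinsics"]);u0,v0=int(round(u)),int(round(v))
    p=s["range_z"][max(0,v0-win):v0+win+1,max(0,u0-win):u0+win+1];p=p[p>0]
    d=np.median(p) if len(p) else 0
    ray=np.array([(u-s["cx"])/s["fx"],(v-s["cy"])/s["fy"],1.])
    Rm,t=E[:3,:3],E[:3,3];o=-Rm.T@t;r=Rm.T@ray
    if z is not None: return o+r*(z-o[2])/r[2]
    return o+r*d
def save(s,n): cv2.imwrite("pics/"+n+".png",cv2.cvtColor(np.asarray(s["color"]),cv2.COLOR_RGB2BGR))
def tool(q=None):
    o=manip.observe(); w,x,y,z=o["ee_rot"]; return o,R.from_quat([x,y,z,w])
E
python3 - <<'E'
from h import *
o,r=tool(); print({k:np.round(v,3) for k,v in o.items()}); print(r.as_matrix().round(3))
for c in ["top","side"]:
    s=manip.snapshot(c); save(s,c+"0")
    for n in ["cabinet","door","door_hinge","door_grip","bearing","spacer","nut_black"]:
        for f in (manip.spot_in,manip.pinpoint):
            for d in f(s,n)[:3]: print(c,n,f.__name__,np.round(d["xy"],1),round(d["p"],2),world(s,*d["xy"]).round(0))
E
```

```text
pics
{'time': np.float64(0.0), 'qpos': array([ 1.024,  0.528,  1.434,  0.   ,  1.181, -0.179]), 'qd': array([ 0.001, -0.001,  0.   , -0.   , -0.001, -0.   ]), 'joint_torque': array([ 0.0000e+00, -4.4235e+01, -1.7802e+01, -0.0000e+00,  9.0000e-03,
        0.0000e+00]), 'eef_pos': array([224.36 , 582.595, 230.335]), 'ee_rot': array([-0.583,  0.583,  0.399, -0.401]), 'force': array([0.556, 0.638, 0.045]), 'ft_torque': array([-0.065, -0.066,  0.026]), 'width': np.float64(1.0)}
[[ 0.36  -0.001 -0.933]
 [ 0.933 -0.002  0.36 ]
 [-0.002 -1.     0.   ]]
top cabinet call [254.  162.4] 0.96 [736.  -8. 121.]
top cabinet call [262.3 196.5] 0.79 [675. -21. 119.]
top door call [259.6 210.2] 0.94 [651. -17. 122.]Traceback (most recent call last):
  File "<stdin>", line 7, in <module>
ValueError: it knows: bearing, cabinet, door_grip, door_hinge, nut_black, spacer, tray_floor, tray_pull
```

Run:
```python
from h import *
for c in ["top","side"]:
    s=manip.snapshot(c); save(s,c+"0"); print(c,s["fx"],np.round(s["extrinsics"],3).tolist())
    for n in ["cabinet","door_hinge","door_grip","bearing","spacer","nut_black"]:
        for f in (manip.pinpoint,):
            for d in f(s,n)[:3]: print(c,n,np.round(d["xy"],1),round(d["p"],2),world(s,*d["xy"]).round(0))
```

```text
top 512.9410736935781 [[-0.021, -1.0, 0.019, -120.362], [-0.998, 0.02, -0.057, 603.23], [0.057, -0.02, -0.998, 976.891], [0.0, 0.0, 0.0, 1.0]]
top door_hinge [201.9 197.7] 0.6 [675.  84. 119.]
top door_grip [309.  243.2] 0.77 [ 592. -101.  111.]
top bearing [405.6 292.7] 0.72 [ 497. -288.    1.]
top bearing [438.2 273.1] 0.69 [ 534. -354.    2.]
top bearing [435.6 320.8] 0.53 [ 441. -345.    2.]
top spacer [383.9 329.6] 0.76 [ 426. -243.    1.]
top spacer [264.3 197.2] 0.31 [674. -25. 121.]
top nut_black [335.6 344. ] 0.72 [ 400. -148.   -0.]
top nut_black [384.5 329.4] 0.16 [ 427. -244.    3.]
side 614.2619705972137 [[-0.095, -0.995, -0.022, -81.196], [-0.591, 0.074, -0.803, 437.901], [0.801, -0.063, -0.596, 581.488], [0.0, 0.0, 0.0, 1.0]]
side cabinet [249.2 258.3] 0.85 [628. -17.  47.]
side door_hinge [182.6 222.9] 0.77 [643.  86. 120.]
side door_grip [297.9 243.2] 0.76 [ 591. -101.   99.]
side bearing [419.2 320.8] 0.89 [ 479. -283.   11.]
side bearing [463.9 338.6] 0.87 [ 432. -342.   11.]
side bearing [452.9 297.8] 0.56 [ 525. -350.   12.]
side spacer [403.7 354.4] 0.9 [ 408. -244.   14.]
side spacer [248.9 256.9] 0.7 [627. -17.  51.]
```

View pics/top0.png

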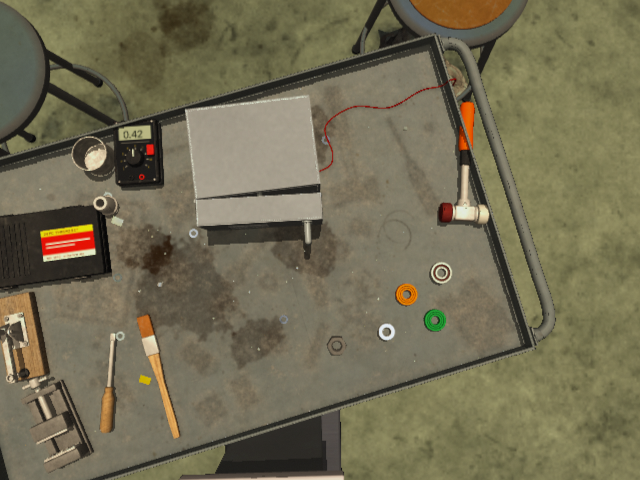

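View pics/side0.png

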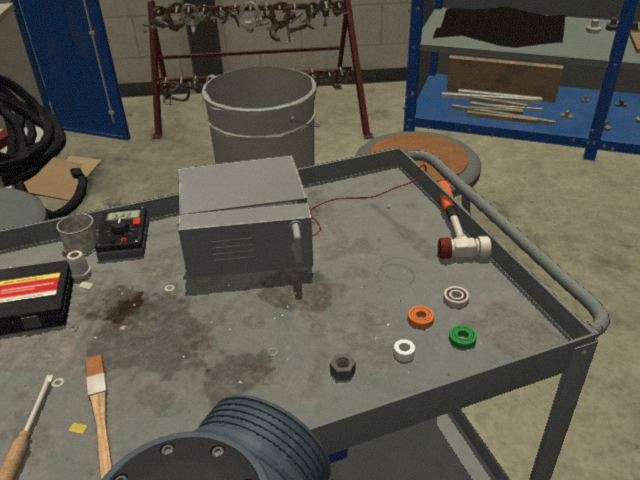

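Run:
```python
from h import *
s=manip.snapshot("top")
for n,p in dict(BL=(186.5,110),BR=(309.5,96.5),FR=(320,187),FL=(195.5,198.5),dFL=(196.5,226.5),dFR=(322.5,218.5),dBR=(321,193)).items(): print(n,world(s,*p,z=120).round(1),world(s,*p,z=None).round(1))
im=cv2.resize(cv2.cvtColor(s["color"],cv2.COLOR_RGB2BGR)[85:265,170:340],None,fx=4,fy=4,interpolation=cv2.INTER_CUBIC)[:,:]
im=cv2.resize(im,None,fx=.83,fy=.83);cv2.imwrite("pics/c1.png",im)
Z=np.array([[world(s,u,v,win=0) for u in range(170,340)] for v in range(85,265)])
m=(abs(Z[...,2]-120)<6)
pts=Z[m][:,:2].astype(np.float32); print(cv2.minAreaRect(pts))
# bar of handle
m=(Z[...,2]>60)&(Z[...,2]<135)&(Z[...,1]<-85)&(Z[...,1]>-125)&(Z[...,0]<622); print(Z[m].round(0)[::6])
```

```text
BL [830.7 109.5 120. ] [831.3 109.9 118.1]
BR [ 851.8 -107.2  120. ] [ 892.8 -106.5    1.3]
FR [ 690.1 -122.6  120. ] [ 709.5 -123.9    1.8]
FL [673.8  94.7 120. ] [673.9  94.9 118.9]
dFL [624.8  93.3 120. ] [635.5 120.5   2.1]
dFR [ 634.6 -125.8  120. ] [ 636.1 -126.   105.7]
dBR [ 679.5 -124.1  120. ] [ 6.976e+02 -1.257e+02  6.000e-01]
((716.2001342773438, -8.920799255371094), (259.5440673828125, 221.96856689453125), 5.33397102355957)
[[ 621.  -93.  111.]
 [ 621. -104.  112.]
 [ 619. -102.  112.]
 [ 617. -100.  115.]
 [ 616.  -98.  113.]
 [ 614.  -97.  114.]
 [ 612.  -95.  113.]
 [ 610.  -93.  113.]
 [ 610. -103.  112.]
 [ 608. -102.  116.]
 [ 607. -100.  115.]
 [ 605.  -98.  113.]
 [ 603.  -96.  113.]
 [ 601.  -96.  114.]
 [ 600.  -94.  112.]
 [ 603. -105.   63.]
 [ 598. -103.  117.]
 [ 596. -101.  114.]
 [ 594. -100.  115.]
 [ 593.  -98.  114.]
 [ 591.  -98.  111.]
 [ 591. -101.   75.]]
```

View pics/c1.png

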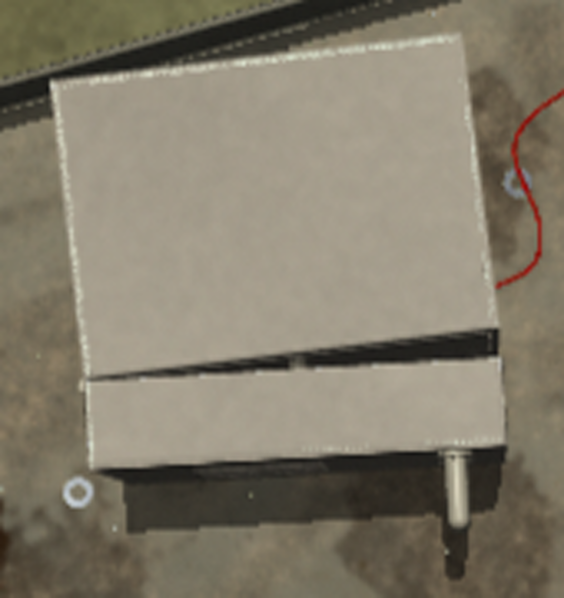

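```bash
cat >> h.py <<'E'
PSI=.093; HX=np.array([671.7,95.7]); O=np.array([681.9,-13.8])
def rot(a): return np.array([[np.cos(a),-np.sin(a)],[np.sin(a),np.cos(a)]])
def handle(th): return HX+rot(PSI-th)@[-84,-192]
def cab(x,y): return O+rot(PSI)@[x,y]
def delta(p,yaw):
    "remaining shift (units, after-turn axes) and turn (units) to TCP p, tool down, tool x at yaw"
    o,r=tool(); Rt=np.array([[np.cos(yaw),0,np.sin(yaw)*1],[np.sin(yaw),0,-np.cos(yaw)],[0,-1,0]])
    Rt=np.c_[[np.cos(yaw),np.sin(yaw),0],[0,0,-1],[-np.sin(yaw),np.cos(yaw),0]]
    w=(r.inv()*R.from_matrix(Rt)).as_rotvec(degrees=True)/5
    d=np.array(p)-o["eef_pos"]
    print("t",round(float(o["time"]),2),"pos",o["eef_pos"].round(1),"turn",w.round(2),"now-axes",(r.inv().apply(d)/25).round(2),"after",(Rt.T@d/25).round(2),"F",np.round(o["force"],1),"w",round(float(o["width"]),3),"q",np.round(o["qpos"],2))
E
python3 - <<'E'
from h import *
p=handle(.05);print(p);delta([*p,200],PSI-.05+np.pi/2)
E
```

```text
[596.03110205 -99.73341035]
t 0.95 pos [224.7 583.2 231.3] turn [-0.   -4.71  0.  ] now-axes [-20.15   1.25 -23.68] after [-27.93   1.25 -13.67] F [-0.5  0.2  0. ] w 0.999 q [ 1.02  0.53  1.43  0.    1.18 -0.18]
```

Call:
carry_out([
  [[0,0,0],[0,-0.95,0]],
  [[0,0,0],[0,-0.95,0]],
  [[0,0,0],[0,-0.95,0]],
  [[0,0,0],[0,-0.95,0]],
  [[0,0,0],[0,-0.95,0]],
], grip=0)

```text
time: 1.45
eef_pos: [224.7, 583.2, 231.4]
ee_rot: [-0.484, 0.484, 0.516, -0.515]
force: [-0.1, 0.5, -0.4]
width: 0.998
```

Turn tracks exactly. Now travel (28 rows).

Call:
carry_out([
  [[-1,0,-0.49],[0,0,0]],
  [[-1,0,-0.49],[0,0,0]],
  [[-1,0,-0.49],[0,0,0]],
  [[-1,0,-0.49],[0,0,0]],
  [[-1,0,-0.49],[0,0,0]],
  [[-1,0,-0.49],[0,0,0]],
  [[-1,0,-0.49],[0,0,0]],
  [[-1,0,-0.49],[0,0,0]],
  [[-1,0,-0.49],[0,0,0]],
  [[-1,0,-0.49],[0,0,0]],
  [[-1,0,-0.49],[0,0,0]],
  [[-1,0,-0.49],[0,0,0]],
])

```text
time: 2.65
eef_pos: [396.5, 287.3, 232.2]
ee_rot: [-0.482, 0.482, 0.52, -0.515]
force: [-0.7, -0.5, 0.4]
width: 0.999
```

Call:
carry_out([
  [[-1,0,-0.49],[0,0,0]],
  [[-1,0,-0.49],[0,0,0]],
  [[-1,0,-0.49],[0,0,0]],
  [[-1,0,-0.49],[0,0,0]],
  [[-1,0,-0.49],[0,0,0]],
  [[-1,0,-0.49],[0,0,0]],
  [[-1,0,-0.49],[0,0,0]],
  [[-1,0,-0.49],[0,0,0]],
  [[-1,0,-0.49],[0,0,0]],
  [[-1,0,-0.49],[0,0,0]],
  [[-1,0,-0.49],[0,0,0]],
  [[-1,0,-0.49],[0,0,0]],
])

```text
time: 3.85
eef_pos: [572.1, -14.5, 234.1]
ee_rot: [-0.481, 0.483, 0.522, -0.513]
force: [0.1, 0.6, -0.4]
width: 0.999
```

Run:
```python
from h import *
p=handle(.05);delta([*p,150],PSI-.05+np.pi/2)
```

```text
t 3.85 pos [572.1 -14.5 234.1] turn [0.13 0.32 0.07] now-axes [-3.49  3.35 -0.67] after [-3.45  3.37 -0.81] F [ 0.1  0.6 -0.4] w 0.999 q [-0.23  0.45  1.57  0.01  1.11 -1.87]
```

Call:
carry_out([
  [[-0.9,0.4,-0.17],[0.1,0.3,0.07]],
  [[-0.9,0.4,-0.17],[0,0,0]],
  [[-0.9,0.4,-0.17],[0,0,0]],
  [[-0.8,0.4,-0.17],[0,0,0]],
  [[0,0.4,-0.1],[0,0,0]],
  [[0,0,0],[0,0,0]],
])

```text
time: 4.45
eef_pos: [600.6, -108.6, 183.3]
ee_rot: [-0.488, 0.493, 0.511, -0.508]
force: [-0.7, 0.3, 0.1]
width: 1.004
```

Run:
```python
from h import *
p=handle(.05);delta([*p,79],PSI-.05+np.pi/2)
s=manip.snapshot("side");print([ (d["xy"],d["p"]) for d in manip.pinpoint(s,"door_grip")[:2]])
save(s,"s1")
w=manip.snapshot("wrist"); a=np.hstack([s["color"],w["color"]]); cv2.imwrite("pics/sw1.png",cv2.cvtColor(cv2.resize(a,(800,300)),cv2.COLOR_RGB2BGR))
```

```text
t 4.45 pos [ 600.6 -108.6  183.3] turn [ 0.09 -0.05 -0.03] now-axes [0.37 4.17 0.2 ] after [0.36 4.17 0.17] F [-0.7  0.3  0.1] w 1.004 q [-0.36  0.56  1.52  0.    1.05 -1.97]
[([297.5, 244.6], 0.96)]
```

View pics/sw1.png

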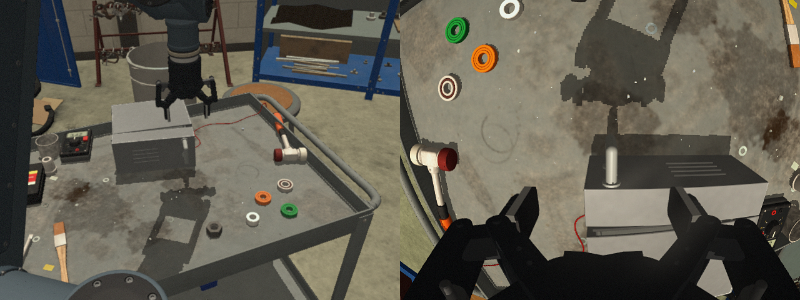

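The side and wrist views show the open fingers straddling the handle bar (wrist view about (610,165)). I'll descend and grip.

Call:
carry_out([
  [[0.36,0.5,0.17],[0.09,0,0]],
  [[0,0.75,0],[0,0,0]],
  [[0,0.75,0],[0,0,0]],
  [[0,0.75,0],[0,0,0]],
  [[0,0.7,0],[0,0,0]],
  [[0,0.6,0],[0,0,0]],
  [[0,0.15,0],[0,0,0]],
])

```text
time: 5.3
eef_pos: [595.3, -88.7, 78.0]
ee_rot: [-0.486, 0.489, 0.513, -0.512]
force: [-0.9, 0.1, -0.2]
width: 1.0
```

Run:
```python
from h import *
p=handle(.05);delta([*p,79],PSI-.05+np.pi/2)
```

```text
t 5.3 pos [595.3 -88.7  78. ] turn [ 0.05  0.07 -0.03] now-axes [-0.44 -0.04 -0.01] after [-0.44 -0.04 -0.01] F [-0.9  0.1 -0.2] w 1.0 q [-0.33  0.7   1.61 -0.    0.82 -1.95]
```

Call:
carry_out([
  [[0,0,0],[0,0,0]],
  [[0,0,0],[0,0,0]],
  [[0,0,0],[0,0,0]],
  [[0,0,0],[0,0,0]],
  [[0,0,0],[0,0,0]],
  [[0,0,0],[0,0,0]],
  [[0,0,0],[0,0,0]],
], grip=1)

```text
time: 6.0
eef_pos: [592.7, -99.8, 80.8]
ee_rot: [0.481, -0.492, -0.508, 0.519]
force: [1.8, 2.8, -5.2]
width: 0.122
```

Run:
```python
from h import *
p=handle(.05);delta([*p,79],PSI-.05+np.pi/2)
```

```text
t 6.0 pos [592.7 -99.8  80.8] turn [-0.    0.12 -0.25] now-axes [-0.    0.07 -0.13] after [-0.    0.07 -0.13] F [ 1.8  2.8 -5.2] w 0.122 q [-0.34  0.7   1.61 -0.03  0.82 -1.95]
```

Gripped (opening ≈ 10–12 mm, matches the bar). Swing.

Call:
carry_out([
  [[0.25,0,0.53],[0,0.8,0]],
  [[0.25,0,0.53],[0,0.8,0]],
  [[0.25,0,0.53],[0,0.8,0]],
  [[0.25,0,0.53],[0,0.8,0]],
  [[0.25,0,0.53],[0,0.8,0]],
  [[0.25,0,0.53],[0,0.8,0]],
])

```text
time: 6.6
eef_pos: [519.9, -49.0, 80.7]
ee_rot: [-0.58, 0.592, 0.394, -0.397]
force: [2.5, 4.3, -4.7]
width: 0.119
```

```bash
cat >> h.py <<'E'
def dooreval():
    o,r=tool(); v=rot(-PSI)@(o["eef_pos"][:2]-HX); a0=np.arctan2(-192,-84)
    th=(a0-np.arctan2(v[1],v[0])+np.pi)%(2*np.pi)-np.pi
    x=r.as_matrix()[:,0]; yaw=np.arctan2(x[1],x[0])
    print("door~",round(th,3),"radius",np.hypot(*v).round(1),"(209.6) tool-implied",round(PSI+np.pi/2-yaw,3))
    return th
E
python3 - <<'E'
from h import *
th=dooreval();delta([*handle(th),79],PSI-th+np.pi/2)
E
```

```text
door~ 0.49 radius 209.8 (209.6) tool-implied 0.476
t 6.6 pos [519.9 -49.   80.7] turn [ 0.14  0.17 -0.16] now-axes [ 0.01  0.07 -0.  ] after [ 0.01  0.07 -0.  ] F [ 2.5  4.3 -4.7] w 0.119 q [-0.3   0.63  1.82 -0.02  0.69 -1.47]
```

Call:
carry_out([
  [[0.25,0,0.53],[0,0.83,0]],
  [[0.25,0,0.53],[0,0.83,0]],
  [[0.25,0,0.53],[0,0.83,0]],
  [[0.25,0,0.53],[0,0.83,0]],
  [[0.25,0,0.53],[0,0.8,0]],
  [[0.25,0,0.53],[0,0.8,0]],
  [[0.25,0,0.53],[0,0.8,0]],
  [[0.25,0,0.53],[0,0.8,0]],
  [[0.25,0,0.53],[0,0.8,0]],
  [[0.25,0,0.53],[0,0.8,0]],
  [[0.25,0,0.53],[0,0.8,0]],
  [[0.25,0,0.53],[0,0.8,0]],
])

```text
time: 7.8
eef_pos: [465.2, 118.7, 80.7]
ee_rot: [-0.69, 0.707, 0.115, -0.104]
force: [2.5, -1.8, -4.7]
width: 0.12
```

Run:
```python
from h import *
th=dooreval();delta([*handle(th),79],PSI-th+np.pi/2)
```

```text
door~ 1.362 radius 207.8 (209.6) tool-implied 1.353
t 7.8 pos [465.2 118.7  80.7] turn [0.29 0.11 0.13] now-axes [-0.07  0.07  0.03] after [-0.06  0.07  0.03] F [ 2.5 -1.8 -4.7] w 0.12 q [ 0.03  0.59  1.93 -0.04  0.6  -0.25]
```

Call:
carry_out([
  [[0.25,0,0.55],[0,0.8,0]],
  [[0.25,0,0.55],[0,0.8,0]],
  [[0.25,0,0.55],[0,0.8,0]],
  [[0,0,0],[0,0,0]],
  [[0,0,0],[0,0,0]],
  [[0,0,0],[0,0,0]],
])

```text
time: 8.4
eef_pos: [476.0, 165.1, 80.7]
ee_rot: [-0.698, 0.715, 0.042, -0.028]
force: [1.6, -1.2, -4.6]
width: 0.125
```

Run:
```python
from h import *
th=dooreval();delta([*handle(th),79],PSI-th+np.pi/2)
```

```text
door~ 1.592 radius 207.6 (209.6) tool-implied 1.565
t 8.4 pos [476.  165.1  80.7] turn [0.29 0.31 0.22] now-axes [-0.07  0.07  0.04] after [-0.07  0.07  0.03] F [ 1.6 -1.2 -4.6] w 0.125 q [ 0.13  0.61  1.87 -0.04  0.65  0.06]
```

Call:
carry_out([
  [[0,0,0],[0,0,0]],
  [[0,0,0],[0,0,0]],
  [[0,0,0],[0,0,0]],
  [[0,0,0],[0,0,0]],
  [[0,0,0],[0,0,0]],
  [[0,-0.5,0],[0,0,0]],
  [[0,-0.9,0],[0,0,0]],
  [[0,-0.9,0],[0,0,0]],
  [[0,-0.9,0],[0,0,0]],
  [[0,-0.9,0],[0,0,0]],
  [[0,0,0],[0,0,0]],
], grip=0)

```text
time: 9.5
eef_pos: [474.0, 166.6, 192.5]
ee_rot: [-0.697, 0.715, 0.045, -0.027]
force: [0.1, -0.5, -0.1]
width: 1.002
```

Run:
```python
from h import *
s=manip.snapshot("top"); save(s,"top2")
for n in ["tray_pull","tray_floor","door_grip","door_hinge"]:
    for d in manip.pinpoint(s,n)[:2]: print(n,np.round(d["xy"],1),round(d["p"],2),world(s,*d["xy"]).round(0), world(s,*d["xy"],z=88).round(0))
delta([*cab(-30,0),180],PSI+np.pi/2)
```

```text
tray_pull [260.9 209.4] 0.7 [655. -17. 101.] [656. -15.  88.]
door_grip [159.8 316.3] 0.64 [471. 160. 111.] [469. 167.  88.]
t 9.75 pos [471.2 166.  188. ] turn [  0.37 -17.89  -0.1 ] now-axes [ 6.44  0.63 -7.99] after [-7.94  0.32 -6.52] F [ 0.2 -0.2  0.1] w 1.001 q [ 0.13  0.42  1.79 -0.03  0.91  0.05]
```

View pics/top2.png

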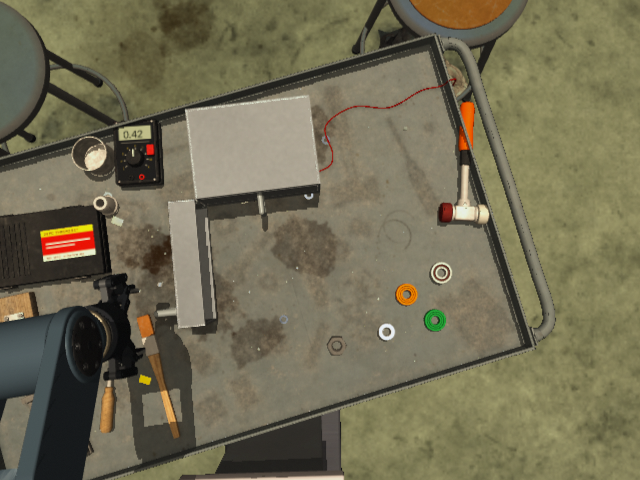

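Door stands at about 1.57 rad; the pull bow is at (263,205). Measure the bow and move over it.

Run:
```python
from h import *
s=manip.snapshot("top")
Z=np.array([[world(s,u,v,win=0) for u in range(240,285)] for v in range(190,225)]).reshape(-1,3)
m=(Z[:,2]>80)&(Z[:,2]<112); q=(Z[m][:,:2]-O)@rot(PSI); 
print(np.c_[q,Z[m][:,2]].round(0)[::3].tolist())
```

```text
[[5.0, -21.0, 106.0], [4.0, -26.0, 106.0], [3.0, -31.0, 109.0], [4.0, -36.0, 101.0], [3.0, -42.0, 103.0], [5.0, -5.0, 107.0], [4.0, -10.0, 105.0], [4.0, -15.0, 106.0], [3.0, -20.0, 105.0], [3.0, -25.0, 101.0], [3.0, -30.0, 98.0], [3.0, -36.0, 95.0], [3.0, -41.0, 91.0], [5.0, 10.0, 105.0], [4.0, 5.0, 105.0], [3.0, -1.0, 106.0], [3.0, -6.0, 105.0], [3.0, -11.0, 101.0], [3.0, -16.0, 97.0], [3.0, -21.0, 93.0], [3.0, -26.0, 89.0], [3.0, -31.0, 87.0], [3.0, -37.0, 84.0], [4.0, 22.0, 104.0], [4.0, 17.0, 103.0], [3.0, 12.0, 105.0], [3.0, 7.0, 103.0], [3.0, 2.0, 102.0], [3.0, -3.0, 98.0], [2.0, -9.0, 95.0], [3.0, -13.0, 89.0], [3.0, -18.0, 84.0], [4.0, 33.0, 106.0], [3.0, 28.0, 105.0], [3.0, 21.0, 103.0], [2.0, 16.0, 101.0], [3.0, 11.0, 96.0], [1.0, 4.0, 100.0], [0.0, -2.0, 103.0], [2.0, -6.0, 85.0], [2.0, 32.0, 103.0], [3.0, 27.0, 95.0], [3.0, 23.0, 92.0], [2.0, 17.0, 93.0], [3.0, 12.0, 85.0], [3.0, 7.0, 82.0], [-1.0, 0.0, 102.0], [2.0, 35.0, 91.0], [2.0, 30.0, 88.0], [2.0, 25.0, 84.0], [2.0, 20.0, 83.0], [-3.0, 0.0, 102.0], [-3.0, -5.0, 98.0], [-5.0, 2.0, 102.0], [-5.0, -3.0, 100.0], [-6.0, 3.0, 101.0], [-6.0, -2.0, 96.0], [-8.0, 2.0, 104.0], [-9.0, -3.0, 101.0], [-10.0, 3.0, 101.0], [-10.0, -2.0, 101.0], [-12.0, 1.0, 105.0], [-13.0, -4.0, 103.0], [-14.0, -0.0, 100.0], [-15.0, 4.0, 99.0], [-15.0, -2.0, 98.0], [-17.0, 2.0, 98.0], [-18.0, -3.0, 101.0], [-19.0, 2.0, 103.0], [-20.0, -3.0, 101.0], [-21.0, 2.0, 100.0], [-21.0, -3.0, 100.0], [-22.0, 3.0, 101.0], [-23.0, -3.0, 100.0], [-24.0, 3.0, 99.0], [-25.0, -2.0, 100.0], [-26.0, 1.0, 103.0], [-27.0, -4.0, 100.0], [-28.0, -0.0, 101.0], [-30.0, 3.0, 100.0], [-30.0, -2.0, 100.0], [-31.0, 4.0, 100.0], [-32.0, -2.0, 101.0], [-33.0, 4.0, 101.0], [-33.0, -1.0, 99.0], [-35.0, 2.0, 102.0], [-35.0, -3.0, 95.0], [-36.0, -0.0, 91.0]]
```

Call:
carry_out([
  [[0,0,0],[0.3,-1,0]],
  [[0,0,0],[0,-1,0]],
  [[0,0,0],[0,-1,0]],
  [[0,0,0],[0,-1,0]],
  [[0,0,0],[0,-1,0]],
  [[0,0,0],[0,-1,0]],
  [[0,0,0],[0,-1,0]],
  [[0,0,0],[0,-1,0]],
  [[0,0,0],[0,-1,0]],
  [[0,0,0],[0,-1,0]],
  [[0,0,0],[0,-1,0]],
  [[0,0,0],[0,-1,0]],
])

```text
time: 11.0
eef_pos: [464.0, 164.3, 174.8]
ee_rot: [0.588, -0.583, -0.392, 0.402]
force: [-0.2, 0.2, -0.3]
width: 0.998
```

Call:
carry_out([
  [[0,0,0],[0,-1,0]],
  [[0,0,0],[0,-1,0]],
  [[0,0,0],[0,-1,0]],
  [[0,0,0],[0,-1,0]],
  [[0,0,0],[0,-1,0]],
  [[0,0,0],[0,-0.9,0]],
])

```text
time: 11.6
eef_pos: [460.3, 163.5, 168.3]
ee_rot: [0.467, -0.452, -0.53, 0.546]
force: [0.1, 0.1, 0.5]
width: 1.001
```

Run:
```python
from h import *
delta([*cab(-30,0),180],PSI+np.pi/2)
```

```text
t 11.6 pos [460.3 163.5 168.3] turn [-0.36  0.74  0.01] now-axes [-8.31 -0.68 -6.43] after [-7.88 -0.47 -6.97] F [0.1 0.1 0.5] w 1.001 q [ 0.11  0.45  1.81  0.    0.91 -1.62]
```

Call:
carry_out([
  [[0,-0.2,0],[-0.36,0.74,0]],
  [[-0.95,-0.07,-0.85],[0,0,0]],
  [[-0.95,-0.07,-0.85],[0,0,0]],
  [[-0.95,-0.07,-0.85],[0,0,0]],
  [[-0.95,-0.07,-0.85],[0,0,0]],
  [[-0.95,-0.07,-0.85],[0,0,0]],
  [[-0.95,-0.07,-0.85],[0,0,0]],
  [[-0.95,-0.07,-0.85],[0,0,0]],
  [[-0.95,0,-0.85],[0,0,0]],
  [[0,0,0],[0,0,0]],
])

```text
time: 12.6
eef_pos: [646.7, -16.8, 170.1]
ee_rot: [0.483, -0.469, -0.517, 0.528]
force: [0.5, 0.0, -0.3]
width: 1.002
```

Run:
```python
from h import *
delta([*cab(-31,0),69],PSI+np.pi/2)
```

```text
t 12.6 pos [646.7 -16.8 170.1] turn [-0.28  0.01  0.05] now-axes [-0.03  4.04 -0.27] after [-0.01  4.04 -0.17] F [ 0.5  0.  -0.3] w 1.002 q [-0.2   0.64  1.41 -0.    1.12 -1.86]
```

Call:
carry_out([
  [[0,0.5,-0.17],[-0.28,0,0.05]],
  [[0,0.75,0],[0,0,0]],
  [[0,0.75,0],[0,0,0]],
  [[0,0.75,0],[0,0,0]],
  [[0,0.7,0],[0,0,0]],
  [[0,0.5,0],[0,0,0]],
])

```text
time: 13.2
eef_pos: [646.1, -14.9, 62.4]
ee_rot: [0.48, -0.473, -0.521, 0.524]
force: [-0.5, -0.0, 0.3]
width: 0.999
```

Run:
```python
from h import *
delta([*cab(-31,0),69],PSI+np.pi/2)
```

```text
t 13.2 pos [646.1 -14.9  62.4] turn [-0.11 -0.01  0.04] now-axes [-0.09 -0.27 -0.19] after [-0.09 -0.26 -0.19] F [-0.5 -0.   0.3] w 0.999 q [-0.2   0.77  1.49  0.    0.89 -1.86]
```

Call:
carry_out([
  [[0,0,0],[0,0,0]],
  [[0,0,0],[0,0,0]],
  [[0,0,0],[0,0,0]],
  [[0,0,0],[0,0,0]],
  [[0,0,0],[0,0,0]],
  [[0,0,0],[0,0,0]],
  [[0,0,0],[0,0,0]],
], grip=1)

```text
time: 13.9
eef_pos: [644.6, -18.9, 61.1]
ee_rot: [0.478, -0.473, -0.519, 0.527]
force: [0.8, 2.6, -3.3]
width: 0.101
```

Run:
```python
from h import *
delta([*cab(-31,0),69],PSI+np.pi/2)
```

```text
t 13.9 pos [644.6 -18.9  61.1] turn [-0.16  0.01 -0.03] now-axes [ 0.06 -0.32 -0.26] after [ 0.06 -0.32 -0.27] F [ 0.8  2.6 -3.3] w 0.101 q [-0.2   0.77  1.49 -0.01  0.89 -1.86]
```

Call:
carry_out([
  [[0,0,0.5],[0,0,0]],
  [[0,0,0.5],[0,0,0]],
  [[0,0,0.5],[0,0,0]],
  [[0,0,0.5],[0,0,0]],
  [[0,0,0.5],[0,0,0]],
  [[0,0,0.5],[0,0,0]],
  [[0,0,0.5],[0,0,0]],
  [[0,0,0.5],[0,0,0]],
  [[0,0,0.4],[0,0,0]],
  [[0,0,0.3],[0,0,0]],
  [[0,0,0],[0,0,0]],
  [[0,0,0],[0,0,0]],
])

```text
time: 15.1
eef_pos: [525.5, -31.6, 61.0]
ee_rot: [0.477, -0.475, -0.519, 0.527]
force: [1.6, -1.2, -7.9]
width: 0.1
```

Run:
```python
from h import *
delta([*cab(-37-120,0),69],PSI+np.pi/2)
```

```text
t 15.1 pos [525.5 -31.6  61. ] turn [-0.12  0.01 -0.05] now-axes [ 0.13 -0.32 -0.01] after [ 0.13 -0.32 -0.02] F [ 1.6 -1.2 -7.9] w 0.1 q [-0.27  0.67  1.8  -0.01  0.68 -1.92]
```

Call:
carry_out([
  [[0,0,0],[0,0,0]],
  [[0,0,0],[0,0,0]],
  [[0,0,0],[0,0,0]],
  [[0,0,0],[0,0,0]],
  [[0,0,0],[0,0,0]],
  [[0,-0.9,0],[0,0,0]],
  [[0,-0.9,0],[0,0,0]],
  [[0,-0.9,0],[0,0,0]],
  [[0,-0.9,0],[0,0,0]],
  [[0,-0.9,0],[0,0,0]],
  [[0,-0.5,0],[0,0,0]],
], grip=0)

```text
time: 16.2
eef_pos: [528.7, -29.2, 191.4]
ee_rot: [0.476, -0.475, -0.521, 0.526]
force: [0.6, 0.3, 0.3]
width: 1.005
```

Run:
```python
from h import *
for c in ("top","side"):
    s=manip.snapshot(c)
    for n in ["tray_pull","tray_floor","door_grip","bearing"]:
        for d in manip.pinpoint(s,n)[:3]: print(c,n,np.round(d["xy"],1),round(d["p"],2),world(s,*d["xy"]).round(0), world(s,*d["xy"],z=dict(tray_pull=88,tray_floor=48,door_grip=98,bearing=0)[n]).round(0))
    if c=="top":
        # bearing ring: circle fit on bright blob at z=12
        for u,v in [(440.5,272.5)]: print(world(s,u,v,z=12),world(s,u,v,z=0))
        cv2.imwrite("pics/b.png",cv2.cvtColor(cv2.resize(s["color"][240:310,395:495],None,fx=5,fy=5,interpolation=cv2.INTER_CUBIC),cv2.COLOR_RGB2BGR))
        P=s["color"][255:292,420:462].astype(int); mk=(P.min(2)>170); ys,xs=np.nonzero(mk); print(len(xs),xs.min()+420,xs.max()+420,ys.min()+255,ys.max()+255,xs.mean()+420,ys.mean()+255)
delta([534,-354,150],PSI+np.pi/2); print("tray floor exp",cab(-40,0))
```

```text
top tray_floor [261.6 219.3] 0.67 [643. -12.  48.] [643. -12.  48.]
top bearing [442.6 272.4] 0.87 [ 535. -362.    2.] [ 535. -363.    0.]
top bearing [434.  318.3] 0.85 [ 446. -343.    1.] [ 446. -343.    0.]
top bearing [405.2 294.2] 0.83 [ 494. -288.   -0.] [ 494. -287.    0.]
[ 535.29652771 -355.86221111   12.        ] [ 535.19107901 -358.78347428    0.        ]
109 431 451 263 282 440.9724770642202 272.38532110091745
side tray_pull [256.7 275.7] 0.74 [528. -33.  89.] [529. -33.  88.]
side tray_floor [247.6 251. ] 0.7 [648. -15.  48.] [648. -15.  48.]
side door_grip [121.9 305.2] 0.89 [469. 161. 102.] [473. 163.  98.]
side door_grip [248.7 252. ] 0.54 [646. -16.  47.] [578. -21.  98.]
side bearing [453.5 298.6] 0.74 [ 524. -351.   11.] [ 536. -356.    0.]
side bearing [463.9 337.6] 0.72 [ 444. -347.    1.] [ 445. -347.    0.]
side bearing [420.  322.2] 0.64 [ 475. -284.   12.] [ 487. -287.    0.]
t 16.7 pos [527.4 -29.  188.5] turn [-0.13  0.02 -0.02] now-axes [-12.96   1.58   0.95] after [-12.97   1.54   0.95] F [-0.4  0.8  0.9] w 1.0 q [-0.26  0.46  1.71 -0.01  0.98 -1.92]
tray floor exp [642.07285536 -17.51463994]
```

View pics/b.png

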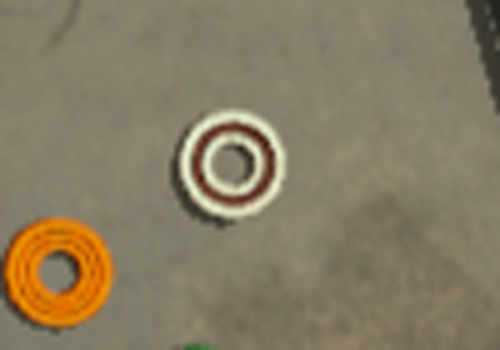

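Call:
carry_out([
  [[0,-0.05,0],[-0.13,0.85,0]],
  [[0,-0.05,0],[0,0.85,0]],
  [[0,-0.05,0],[0,0.85,0]],
  [[0,-0.05,0],[0,0.85,0]],
  [[0,-0.05,0],[0,0.85,0]],
  [[0,0,0],[0,0.85,0]],
])

```text
time: 17.3
eef_pos: [526.2, -28.8, 191.7]
ee_rot: [0.584, -0.582, -0.398, 0.402]
force: [-0.1, 0.4, -0.4]
width: 0.997
```

Run:
```python
from h import *
delta([535,-357,120],np.radians(70))
```

```text
t 17.3 pos [526.2 -28.8 191.7] turn [-0.06 -0.22 -0.03] now-axes [-12.11   2.87  -5.07] after [-12.22   2.87  -4.82] F [-0.1  0.4 -0.4] w 0.997 q [-0.27  0.45  1.72 -0.    0.98 -1.47]
```

Call:
carry_out([
  [[-1,0.1,-0.42],[0,0,0]],
  [[-1,0.1,-0.42],[0,0,0]],
  [[-1,0.1,-0.42],[0,0,0]],
  [[-1,0.1,-0.42],[0,0,0]],
  [[-1,0.1,-0.42],[0,0,0]],
  [[-1,0.1,-0.42],[0,0,0]],
  [[-1,0.1,-0.42],[0,0,0]],
  [[-1,0.1,-0.42],[0,0,0]],
  [[-1,0.2,-0.42],[0,0,0]],
  [[-1,0.2,-0.42],[0,0,0]],
  [[-1,0.2,-0.42],[0,0,0]],
  [[-1,0.2,-0.42],[0,0,0]],
])

```text
time: 18.5
eef_pos: [534.0, -361.6, 143.2]
ee_rot: [0.587, -0.578, -0.399, 0.404]
force: [1.6, 0.4, -0.2]
width: 1.002
```

Call:
carry_out([
  [[0,0,0],[0,0,0]],
])

```text
time: 18.6
eef_pos: [533.7, -365.4, 141.8]
ee_rot: [0.587, -0.579, -0.397, 0.403]
force: [-0.2, 0.8, -0.5]
width: 1.001
```

Run:
```python
from h import *
delta([535,-357,1],np.radians(70))
```

```text
t 18.6 pos [ 533.7 -365.4  141.8] turn [-0.17 -0.21 -0.  ] now-axes [ 0.33  5.63 -0.01] after [0.33 5.63 0.07] F [-0.2  0.8 -0.5] w 1.001 q [-0.77  0.67  1.44 -0.01  1.05 -1.97]
```

Check the bearing's position from the wrist camera (fisheye) and side view before descending.

```bash
cat >> h.py <<'E'
def fish(s,u,v,z):
    E=np.array(s["extrinsics"]);a=np.array([(u-s["cx"])/s["fx"],(v-s["cy"])/s["fy"]]);t=np.hypot(*a)
    r=np.r_[a/t*np.sin(t),np.cos(t)] if t>0 else np.array([0,0,1.])
    o=-E[:3,:3].T@E[:3,3]; r=E[:3,:3].T@r; return o+r*(z-o[2])/r[2]
E
python3 - <<'E'
from h import *
s=manip.snapshot("wrist"); save(s,"w3")
for d in manip.spot_in(s,"bearing"): print("w",np.round(d["xy"],1),round(d["p"],2),fish(s,*d["xy"],z=9).round(1))
for d in manip.pinpoint(s,"bearing"): print("wp",np.round(d["xy"],1),round(d["p"],2),fish(s,*d["xy"],z=0).round(1))
s=manip.snapshot("side")
for d in manip.pinpoint(s,"bearing"): print("s",np.round(d["xy"],1),round(d["p"],2),world(s,*d["xy"],z=0).round(1))
E
```

```text
w [332.6 234.4] 0.78 [ 540.8 -361.7    9. ]
w [299.5 101.7] 0.65 [ 437.9 -348.4    9. ]
w [403.8 133.9] 0.58 [ 487.1 -284.4    9. ]
wp [336.2 222.6] 0.86 [ 535.2 -356.3    0. ]
wp [399.5 143.2] 0.81 [ 493.5 -288.3    0. ]
wp [308.2 102.9] 0.6 [ 440.3 -342.9    0. ]
s [452.  297.1] 0.83 [ 539.7 -354.     0. ]
s [419.  320.7] 0.83 [ 490.4 -286.4    0. ]
s [463.9 337.3] 0.56 [ 445.7 -347.6    0. ]
s [248.8 252.9] 0.22 [705.6 -12.2   0. ]
```

View pics/w3.png

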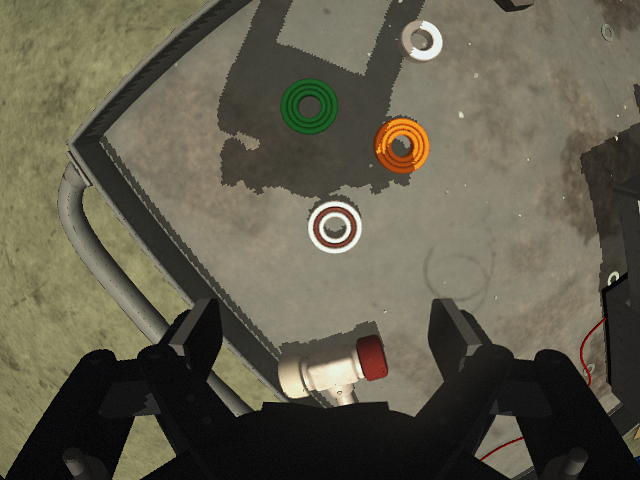

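Bearing is at about (335,227) in the wrist view, about (537,-357) in the world; finger paths clear of orange and green rings.

Call:
carry_out([
  [[0.25,0.5,0],[-0.17,-0.2,0]],
  [[0,0.8,0],[0,0,0]],
  [[0,0.8,0],[0,0,0]],
  [[0,0.8,0],[0,0,0]],
  [[0,0.8,0],[0,0,0]],
  [[0,0.6,0],[0,0,0]],
  [[0,0,0],[0,0,0]],
])

```text
time: 19.55
eef_pos: [539.5, -346.4, 36.7]
ee_rot: [-0.575, 0.577, 0.411, -0.409]
force: [-0.5, -0.0, 0.2]
width: 0.999
```

Run:
```python
from h import *
delta([537,-357,1],np.radians(70))
```

```text
t 19.55 pos [ 539.5 -346.4   36.7] turn [0.04 0.17 0.01] now-axes [-0.44  1.43 -0.04] after [-0.43  1.43 -0.05] F [-0.5 -0.   0.2] w 0.999 q [-0.75  0.8   1.52  0.    0.82 -1.98]
```

Call:
carry_out([
  [[-0.3,0.4,-0.04],[0,0,0]],
  [[0,0.4,0],[0,0,0]],
  [[0,0.4,0],[0,0,0]],
  [[0,0.1,0],[0,0,0]],
])

```text
time: 19.95
eef_pos: [539.8, -355.2, 4.4]
ee_rot: [-0.573, 0.579, 0.411, -0.409]
force: [-0.7, 1.0, -0.2]
width: 1.0
```

Run:
```python
from h import *
delta([537,-357,1],np.radians(70))
```

```text
t 19.95 pos [ 539.8 -355.2    4.4] turn [ 0.1   0.18 -0.01] now-axes [-0.1   0.14  0.08] after [-0.11  0.14  0.08] F [-0.7  1.  -0.2] w 1.0 q [-0.76  0.85  1.52  0.    0.76 -2.  ]
```

Call:
carry_out([
  [[-0.08,0.12,0.08],[0,0,0]],
  [[0,0,0],[0,0,0]],
  [[0,0,0],[0,0,0]],
  [[0,0,0],[0,0,0]],
  [[0,0,0],[0,0,0]],
  [[0,0,0],[0,0,0]],
  [[0,0,0],[0,0,0]],
], grip=1)

```text
time: 20.65
eef_pos: [537.5, -357.3, 2.1]
ee_rot: [-0.573, 0.579, 0.411, -0.409]
force: [0.3, -0.7, 0.3]
width: 0.453
```

Run:
```python
from h import *
delta([537,-357,1],np.radians(70))
```

```text
t 20.65 pos [ 537.5 -357.3    2.1] turn [ 0.12  0.18 -0.02] now-axes [0.01 0.04 0.02] after [0.   0.04 0.02] F [ 0.3 -0.7  0.3] w 0.453 q [-0.76  0.85  1.52  0.    0.76 -2.  ]
```

Call:
carry_out([
  [[0,-0.1,0],[0,0,0]],
  [[0,-0.6,0],[0,0,0]],
  [[0,-0.9,0],[0,0,0]],
  [[0,-0.9,0],[0,0,0]],
  [[0,-0.9,0],[0,0,0]],
  [[0,-0.9,0],[0,0,0]],
  [[0,-0.9,0],[0,0,0]],
  [[0,-0.9,0],[0,0,0]],
  [[0,-0.9,0],[0,0,0]],
  [[0,0,0],[0,0,0]],
])

```text
time: 21.65
eef_pos: [535.9, -355.9, 192.0]
ee_rot: [-0.571, 0.581, 0.412, -0.408]
force: [0.2, -0.9, -0.4]
width: 0.456
```

Run:
```python
from h import *
s=manip.snapshot("wrist"); w=s["color"][150:450,160:560]; save({"color":w},"w4")
delta([*cab(-53,0),170],PSI+np.pi/2)
```

```text
t 21.7 pos [ 535.1 -355.1  190.2] turn [ 0.11 -4.88 -0.05] now-axes [13.95  0.77  0.85] after [13.05  0.81 -5.  ] F [-0.4  1.3 -0.3] w 0.455 q [-0.76  0.59  1.44  0.    1.1  -2.  ]
```

View pics/w4.png

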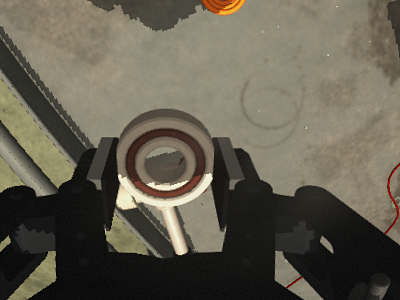

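Bearing held flat between the pads. Carry over the tray.

Call:
carry_out([
  [[1,0,0.06],[0,0,0]],
  [[1,0,0.06],[0,0,0]],
  [[1,0,0.06],[0,0,0]],
  [[1,0,0.06],[0,0,0]],
  [[1,0,0.06],[0,0,0]],
  [[1,0,0.06],[0,0,0]],
  [[1,0,0.06],[0,0,0]],
  [[1,0,0.06],[0,0,0]],
  [[1,0,0.06],[0,0,0]],
  [[1,0,0.06],[0,0,0]],
  [[1,0,0.06],[0,0,0]],
  [[1,0,0.06],[0,0,0]],
])

```text
time: 22.9
eef_pos: [607.3, -53.7, 173.2]
ee_rot: [0.584, -0.572, -0.404, 0.412]
force: [-0.0, -0.4, -1.5]
width: 0.455
```

Call:
carry_out([
  [[0.9,0,0.06],[0,-0.8,0]],
  [[0.6,0,0.06],[0,-0.8,0]],
  [[0,0,0],[0,-0.8,0]],
  [[0,0,0],[0,-0.8,0]],
  [[0,0,0],[0,-0.8,0]],
  [[0,0,0],[0,-0.8,0]],
])

```text
time: 23.5
eef_pos: [609.4, -8.7, 163.3]
ee_rot: [0.487, -0.461, -0.519, 0.53]
force: [-0.6, -0.3, -1.1]
width: 0.457
```

Run:
```python
from h import *
delta([*cab(-53,0),110],PSI+np.pi/2)
```

```text
t 23.5 pos [609.4  -8.7 163.3] turn [-0.42  0.09  0.18] now-axes [-0.51  2.1  -0.82] after [-0.47  2.13 -0.75] F [-0.6 -0.3 -1.1] w 0.457 q [-0.2   0.6   1.51  0.01  1.07 -1.87]
```

Call:
carry_out([
  [[-0.4,0.2,-0.6],[-0.42,0.09,0.15]],
  [[0,0.6,-0.1],[0,0,0]],
  [[0,0.7,0],[0,0,0]],
  [[0,0.7,0],[0,0,0]],
  [[0,0.5,0],[0,0,0]],
  [[0,0.3,0],[0,0,0]],
  [[0,0,0],[0,0,0]],
])

```text
time: 24.2
eef_pos: [619.3, -14.0, 74.5]
ee_rot: [0.483, -0.469, -0.52, 0.526]
force: [-0.1, -0.5, -0.5]
width: 0.456
```

Run:
```python
from h import *
delta([*cab(-53,0),51],PSI+np.pi/2)
```

```text
t 24.2 pos [619.3 -14.   74.5] turn [-0.22  0.01  0.11] now-axes [-0.23  0.93 -0.39] after [-0.22  0.94 -0.37] F [-0.1 -0.5 -0.5] w 0.456 q [-0.2   0.73  1.55  0.    0.88 -1.87]
```

Call:
carry_out([
  [[-0.1,0.3,-0.2],[-0.22,0,0.1]],
  [[0,0.3,0],[0,0,0]],
  [[0,0.15,0],[0,0,0]],
  [[0,0.1,0],[0,0,0]],
  [[0,0,0],[0,0,0]],
])

```text
time: 24.7
eef_pos: [625.0, -15.8, 53.0]
ee_rot: [-0.476, 0.476, 0.523, -0.523]
force: [0.3, -0.1, -0.8]
width: 0.459
```

Run:
```python
from h import *
delta([*cab(-53,0),51],PSI+np.pi/2)
```

```text
t 24.7 pos [625.  -15.8  53. ] turn [0.01 0.01 0.01] now-axes [-0.13  0.08 -0.15] after [-0.13  0.08 -0.15] F [ 0.3 -0.1 -0.8] w 0.459 q [-0.2   0.76  1.56  0.    0.82 -1.87]
```

Call:
carry_out([
  [[0,0.06,0],[0,0,0]],
  [[0,0.04,0],[0,0,0]],
])

```text
time: 24.9
eef_pos: [625.6, -15.9, 51.2]
ee_rot: [-0.475, 0.476, 0.524, -0.522]
force: [-0.5, 1.5, -0.7]
width: 0.459
```

Call:
carry_out([
  [[0,0,0],[0,0,0]],
  [[0,0,0],[0,0,0]],
  [[0,0,0],[0,0,0]],
  [[0,0,0],[0,0,0]],
  [[0,0,0],[0,0,0]],
  [[0,-0.8,0],[0,0,0]],
  [[0,-0.9,0],[0,0,0]],
  [[0,-0.9,0],[0,0,0]],
  [[0,-0.9,0],[0,0,0]],
  [[0,-0.9,0],[0,0,0]],
  [[0,-0.5,0],[0,0,0]],
  [[0,0,0],[0,0,0]],
], grip=0)

```text
time: 26.1
eef_pos: [624.9, -16.0, 178.0]
ee_rot: [-0.476, 0.476, 0.523, -0.522]
force: [0.3, -0.5, -0.1]
width: 1.001
```

Run:
```python
from h import *
s=manip.snapshot("wrist"); save(s,"w5")
for n in ("bearing","tray_pull","tray_floor"):
    for d in manip.pinpoint(s,n)[:2]:
        p=fish(s,*d["xy"],z=dict(bearing=48,tray_pull=88,tray_floor=48)[n]); print(n,np.round(d["xy"],1),round(d["p"],2),p.round(1),"cab",((p[:2]-O)@rot(PSI)).round(1))
delta([*cab(-151,0),180],PSI+np.pi/2)
```

```text
bearing [32.6 28.4] 0.96 [ 460.5 -299.    48. ] cab [-247.  -263.4]
bearing [322.9 228. ] 0.88 [626.5 -17.   48. ] cab [-55.4   2. ]
tray_pull [315.1  92.6] 0.8 [529.9 -30.7  88. ] cab [-153.    -2.7]
tray_floor [316.  247.1] 0.7 [642.3 -20.9  48. ] cab [-40.1  -3.3]
t 26.3 pos [622.8 -15.6 174.8] turn [-0.06  0.01  0.03] now-axes [-0.14 -0.19  3.68] after [-0.15 -0.21  3.68] F [-0.2  0.3 -0.6] w 0.999 q [-0.2   0.59  1.49  0.    1.07 -1.87]
```

View pics/w5.png

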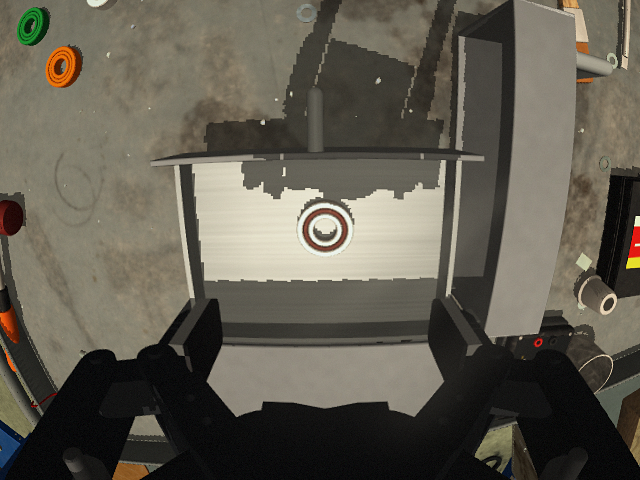

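Bearing lies flat in the tray at (325,229), about 12 mm forward of the floor centre. Back to the pull at (316,95).

Call:
carry_out([
  [[-0.05,-0.1,0.75],[0,0,0]],
  [[0,-0.1,0.75],[0,0,0]],
  [[0,0,0.75],[0,0,0]],
  [[0,0,0.75],[0,0,0]],
  [[0,0,0.5],[0,0,0]],
  [[0,0,0],[0,0,0]],
])

```text
time: 26.9
eef_pos: [528.3, -24.2, 172.1]
ee_rot: [0.483, -0.469, -0.519, 0.526]
force: [-0.6, -0.9, -0.4]
width: 1.003
```

Run:
```python
from h import *
delta([*cab(-152,-1),66],PSI+np.pi/2)
```

```text
t 26.9 pos [528.3 -24.2 172.1] turn [-0.23  0.01  0.09] now-axes [-0.23  4.24 -0.16] after [-0.19  4.24 -0.07] F [-0.6 -0.9 -0.4] w 1.003 q [-0.26  0.49  1.72  0.    0.96 -1.92]
```

Call:
carry_out([
  [[-0.12,0.5,-0.05],[-0.2,0,0.08]],
  [[0,0.75,0],[0,0,0]],
  [[0,0.75,0],[0,0,0]],
  [[0,0.75,0],[0,0,0]],
  [[0,0.7,0],[0,0,0]],
  [[0,0.5,0],[0,0,0]],
  [[0,0,0],[0,0,0]],
])

```text
time: 27.6
eef_pos: [533.9, -27.4, 65.7]
ee_rot: [0.477, -0.476, -0.523, 0.523]
force: [-0.2, 0.0, 0.5]
width: 1.001
```

Run:
```python
from h import *
delta([*cab(-152,-1),66],PSI+np.pi/2)
```

```text
t 27.6 pos [533.9 -27.4  65.7] turn [-0.01  0.    0.01] now-axes [-0.05 -0.01  0.14] after [-0.05 -0.01  0.14] F [-0.2  0.   0.5] w 1.001 q [-0.26  0.66  1.79  0.    0.69 -1.93]
```

Call:
carry_out([
  [[0,0,0],[0,0,0]],
  [[0,0,0],[0,0,0]],
  [[0,0,0],[0,0,0]],
  [[0,0,0],[0,0,0]],
  [[0,0,0],[0,0,0]],
  [[0,0,0],[0,0,0]],
  [[0,0,0],[0,0,0]],
], grip=1)

```text
time: 28.3
eef_pos: [537.5, -30.5, 67.6]
ee_rot: [-0.473, 0.478, 0.524, -0.523]
force: [0.2, 3.8, -2.4]
width: 0.099
```

Run:
```python
from h import *
delta([*cab(-31,0),66],PSI+np.pi/2)
```

```text
t 28.3 pos [537.5 -30.5  67.6] turn [ 0.06  0.03 -0.06] now-axes [ 0.12  0.09 -4.57] after [ 0.13  0.06 -4.57] F [ 0.2  3.8 -2.4] w 0.099 q [-0.26  0.66  1.78 -0.    0.69 -1.93]
```

Call:
carry_out([
  [[0,0,-0.3],[0,0,0]],
  [[0,0,-0.4],[0,0,0]],
  [[0,0,-0.5],[0,0,0]],
  [[0,0,-0.5],[0,0,0]],
  [[0,0,-0.5],[0,0,0]],
  [[0,0,-0.5],[0,0,0]],
  [[0,0,-0.5],[0,0,0]],
  [[0,0,-0.4],[0,0,0]],
  [[0,0,-0.4],[0,0,0]],
  [[0,0,-0.3],[0,0,0]],
  [[0,0,-0.2],[0,0,0]],
  [[0,0,0],[0,0,0]],
])

```text
time: 29.5
eef_pos: [655.6, -17.8, 67.6]
ee_rot: [0.474, -0.476, -0.522, 0.525]
force: [-2.5, -1.7, 0.2]
width: 0.103
```

Run:
```python
from h import *
delta([*cab(-25,0),66],PSI+np.pi/2)
```

```text
t 29.5 pos [655.6 -17.8  67.6] turn [-0.02  0.05 -0.05] now-axes [ 0.06  0.07 -0.06] after [ 0.06  0.07 -0.06] F [-2.5 -1.7  0.2] w 0.103 q [-0.2   0.77  1.47 -0.01  0.9  -1.86]
```

Nearly home; nudge a little further to the stop.

Call:
carry_out([
  [[0,0,-0.12],[0,0,0]],
  [[0,0,-0.12],[0,0,0]],
  [[0,0,-0.15],[0,0,0]],
])

```text
time: 29.8
eef_pos: [655.0, -17.8, 67.7]
ee_rot: [0.48, -0.469, -0.517, 0.532]
force: [-10.4, -4.2, 6.0]
width: 0.099
```

Call:
carry_out([
  [[0,0,0],[0,0,0]],
  [[0,0,0],[0,0,0]],
  [[0,0,0],[0,0,0]],
  [[0,0,0],[0,0,0]],
  [[0,0,0],[0,0,0]],
  [[0,-0.8,0],[0,0,0]],
  [[0,-0.9,0],[0,0,0]],
  [[0,-0.9,0],[0,0,0]],
  [[0,-0.9,0],[0,0,0]],
  [[0,-0.9,0],[0,0,0]],
  [[0,0,0],[0,0,0]],
], grip=0)

```text
time: 30.9
eef_pos: [659.8, -15.5, 181.5]
ee_rot: [0.479, -0.471, -0.519, 0.53]
force: [0.6, -0.1, -0.3]
width: 1.004
```

Run:
```python
from h import *
s=manip.snapshot("wrist"); save(s,"w6")
for n in ("tray_pull",):
    for d in manip.pinpoint(s,n)[:2]:
        p=fish(s,*d["xy"],z=88); print(n,np.round(d["xy"],1),round(d["p"],2),p.round(1),"cab",((p[:2]-O)@rot(PSI)).round(1))
for c in("side","top"):
  s=manip.snapshot(c); 
  for d in manip.pinpoint(s,"door_grip")[:1]: print(d, world(s,*d["xy"],z=98))
  for d in manip.pinpoint(s,"tray_pull")[:1]: p=world(s,*d["xy"],z=88); print(d,p,"cab",((p[:2]-O)@rot(PSI)).round(1))
print(handle(1.58))
delta([*handle(1.58),180],PSI-1.58+np.pi/2)
```

```text
tray_pull [320.1 230.3] 0.88 [651.3 -19.5  88. ] cab [-31.   -2.9]
{'xy': [120.6, 304.1], 'p': 0.96} [476.11311996 164.82287653  98.        ]
{'xy': [249.4, 228.3], 'p': 0.68} [659.19572151 -21.36630386  88.        ] cab [-23.3  -5.4]
[473.34304409 163.33518345]
t 31.3 pos [656.5 -15.2 176.4] turn [-0.27 18.17 -0.26] now-axes [7.83 0.05 6.59] after [-6.7  -0.14  7.73] F [ 0.2 -0.8 -0.6] w 1.0 q [-0.19  0.64  1.38 -0.01  1.15 -1.86]
```

View pics/w6.png

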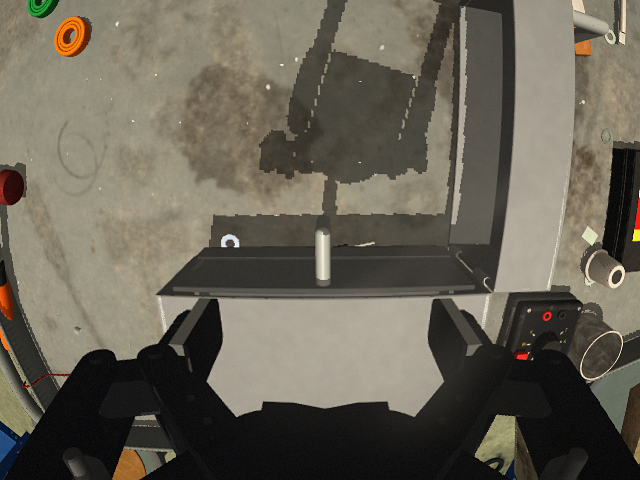

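The tray is back at its stop (a 10 N reaction) and the pull is where it started. Back to the door handle.

Call:
carry_out([
  [[0.9,-0.1,0.75],[-0.27,0,-0.2]],
  [[0.9,-0.1,0.75],[0,0,0]],
  [[0.9,-0.1,0.75],[0,0,0]],
  [[0.9,-0.1,0.75],[0,0,0]],
  [[0.9,-0.1,0.75],[0,0,0]],
  [[0.9,0,0.75],[0,0,0]],
  [[0.9,0,0.75],[0,0,0]],
  [[0.9,0,0.75],[0,0,0]],
  [[0.5,0,0.5],[0,0,0]],
])

```text
time: 32.2
eef_pos: [470.6, 163.5, 188.5]
ee_rot: [-0.483, 0.469, 0.525, -0.52]
force: [-0.1, 0.5, -0.2]
width: 0.996
```

Call:
carry_out([
  [[0,-0.05,0],[0,1,0]],
  [[0,-0.05,0],[0,1,0]],
  [[0,-0.05,0],[0,1,0]],
  [[0,-0.05,0],[0,1,0]],
  [[0,-0.05,0],[0,1,0]],
  [[0,-0.05,0],[0,1,0]],
  [[0,-0.05,0],[0,1,0]],
  [[0,-0.05,0],[0,1,0]],
  [[0,-0.05,0],[0,1,0]],
  [[0,-0.05,0],[0,1,0]],
  [[0,-0.05,0],[0,1,0]],
  [[0,-0.05,0],[0,1,0]],
])

```text
time: 33.4
eef_pos: [470.2, 163.0, 201.2]
ee_rot: [0.684, -0.672, -0.198, 0.204]
force: [0.3, -0.3, 0.3]
width: 0.999
```

Call:
carry_out([
  [[0,-0.05,0],[0,1,0]],
  [[0,-0.05,0],[0,1,0]],
  [[0,-0.05,0],[0,1,0]],
  [[0,-0.05,0],[0,1,0]],
  [[0,-0.05,0],[0,1,0]],
  [[0,0,0],[0,1,0]],
])

```text
time: 34.0
eef_pos: [472.3, 161.4, 206.4]
ee_rot: [0.712, -0.702, -0.006, 0.014]
force: [0.4, 1.3, 0.4]
width: 0.996
```

Run:
```python
from h import *
delta([*handle(1.57),79],PSI-1.57+np.pi/2)
```

```text
t 34.0 pos [472.3 161.4 206.4] turn [-0.16 -0.75 -0.13] now-axes [ 0.08  5.1  -0.07] after [ 0.01  5.1  -0.  ] F [0.4 1.3 0.4] w 0.996 q [0.1  0.4  1.77 0.02 0.99 0.06]
```

Call:
carry_out([
  [[0,0.4,0],[-0.16,-0.7,-0.1]],
  [[0,0.75,0],[0,0,0]],
  [[0,0.75,0],[0,0,0]],
  [[0,0.75,0],[0,0,0]],
  [[0,0.75,0],[0,0,0]],
  [[0,0.7,0],[0,0,0]],
  [[0,0.5,0],[0,0,0]],
  [[0,0.2,0],[0,0,0]],
])

```text
time: 34.8
eef_pos: [477.8, 159.8, 82.2]
ee_rot: [-0.706, 0.707, 0.033, -0.029]
force: [-0.7, -0.7, 0.4]
width: 0.999
```

Run:
```python
from h import *
delta([*handle(1.57),79],PSI-1.57+np.pi/2)
```

```text
t 34.8 pos [477.8 159.8  82.2] turn [ 0.02 -0.06  0.07] now-axes [-0.2   0.13  0.08] after [-0.2   0.13  0.08] F [-0.7 -0.7  0.4] w 0.999 q [ 0.1   0.61  1.86 -0.    0.66  0.02]
```

Call:
carry_out([
  [[0,0,0],[0,0,0]],
  [[0,0,0],[0,0,0]],
  [[0,0,0],[0,0,0]],
  [[0,0,0],[0,0,0]],
  [[0,0,0],[0,0,0]],
  [[0,0,0],[0,0,0]],
  [[0,0,0],[0,0,0]],
], grip=1)

```text
time: 35.5
eef_pos: [476.4, 159.7, 83.2]
ee_rot: [-0.706, 0.707, 0.032, -0.03]
force: [0.1, 0.5, -3.8]
width: 0.12
```

Run:
```python
from h import *
th=dooreval();delta([*handle(th),79],PSI-th+np.pi/2)
```

```text
door~ 1.568 radius 205.5 (209.6) tool-implied 1.577
t 35.5 pos [476.4 159.7  83.2] turn [ 0.02 -0.1   0.03] now-axes [-0.15  0.17  0.06] after [-0.15  0.17  0.06] F [ 0.1  0.5 -3.8] w 0.12 q [ 0.1   0.61  1.86 -0.    0.67  0.02]
```

Call:
carry_out([
  [[-0.22,0,-0.54],[0,-0.8,0]],
  [[-0.22,0,-0.54],[0,-0.8,0]],
  [[-0.22,0,-0.54],[0,-0.8,0]],
  [[-0.22,0,-0.54],[0,-0.8,0]],
  [[-0.22,0,-0.54],[0,-0.8,0]],
  [[-0.22,0,-0.54],[0,-0.8,0]],
  [[-0.22,0,-0.54],[0,-0.8,0]],
  [[-0.22,0,-0.54],[0,-0.8,0]],
  [[-0.22,0,-0.54],[0,-0.8,0]],
  [[-0.22,0,-0.54],[0,-0.8,0]],
  [[-0.22,0,-0.54],[0,-0.8,0]],
  [[-0.22,0,-0.54],[0,-0.8,0]],
])

```text
time: 36.7
eef_pos: [496.9, -14.0, 83.2]
ee_rot: [-0.627, 0.63, 0.328, -0.321]
force: [2.0, 3.3, -3.8]
width: 0.122
```

Run:
```python
from h import *
th=dooreval();delta([*handle(th),79],PSI-th+np.pi/2)
```

```text
door~ 0.691 radius 206.4 (209.6) tool-implied 0.71
t 36.7 pos [496.9 -14.   83.2] turn [ 0.09 -0.22  0.08] now-axes [-0.12  0.17  0.05] after [-0.12  0.17  0.05] F [ 2.   3.3 -3.8] w 0.122 q [-0.26  0.6   1.88  0.01  0.65 -1.21]
```

Call:
carry_out([
  [[-0.22,0,-0.54],[0,-0.85,0]],
  [[-0.22,0,-0.54],[0,-0.85,0]],
  [[-0.22,0,-0.54],[0,-0.85,0]],
  [[-0.22,0,-0.54],[0,-0.85,0]],
  [[-0.22,0,-0.54],[0,-0.8,0]],
  [[-0.22,0,-0.54],[0,-0.8,0]],
  [[-0.22,0,-0.54],[0,-0.8,0]],
  [[-0.22,0,-0.54],[0,-0.8,0]],
  [[-0.15,0,-0.3],[0,-0.4,0]],
])

```text
time: 37.6
eef_pos: [595.3, -97.4, 83.2]
ee_rot: [-0.495, 0.499, 0.508, -0.497]
force: [1.7, 3.9, 1.8]
width: 0.125
```

Run:
```python
from h import *
th=dooreval();delta([*handle(0),79],PSI-0+np.pi/2)
```

```text
door~ 0.057 radius 207.7 (209.6) tool-implied 0.082
t 37.6 pos [595.3 -97.4  83.2] turn [ 0.17 -0.94  0.08] now-axes [-0.24  0.17 -0.42] after [-0.27  0.17 -0.4 ] F [1.7 3.9 1.8] w 0.125 q [-0.35  0.69  1.61  0.02  0.82 -1.95]
```

Call:
carry_out([
  [[-0.12,0,-0.25],[0,-0.5,0]],
  [[-0.12,0,-0.25],[0,-0.4,0]],
  [[0,0,-0.15],[0,0,0]],
  [[0,0,-0.2],[0,0,0]],
])

```text
time: 38.0
eef_pos: [615.5, -104.4, 83.1]
ee_rot: [-0.474, 0.476, 0.526, -0.521]
force: [-13.4, -4.0, 9.4]
width: 0.126
```

Run:
```python
from h import *
th=dooreval();delta([*handle(0),79],PSI-0+np.pi/2)
```

```text
door~ -0.045 radius 207.8 (209.6) tool-implied -0.003
t 38.0 pos [ 615.5 -104.4   83.1] turn [0.09 0.04 0.03] now-axes [0.08 0.16 0.38] after [0.08 0.17 0.38] F [-13.4  -4.    9.4] w 0.126 q [-0.35  0.71  1.55  0.01  0.87 -2.02]
```

The door is against its stop (a 13 N reaction). Release, lift, and look.

Call:
carry_out([
  [[0,0,0],[0,0,0]],
  [[0,0,0],[0,0,0]],
  [[0,0,0],[0,0,0]],
  [[0,0,0],[0,0,0]],
  [[0,0,0],[0,0,0]],
  [[0,-0.8,0],[0,0,0]],
  [[0,-0.9,0],[0,0,0]],
  [[0,-0.9,0],[0,0,0]],
  [[0,-0.9,0],[0,0,0]],
  [[0,-0.9,0],[0,0,0]],
  [[0,-0.9,0],[0,0,0]],
  [[0,-0.5,0.5],[0,0,0]],
], grip=0)

```text
time: 39.2
eef_pos: [602.2, -104.5, 231.5]
ee_rot: [-0.475, 0.476, 0.526, -0.52]
force: [0.7, -0.3, -0.2]
width: 0.996
```

Run:
```python
from h import *
for c in("wrist","side"):
  s=manip.snapshot(c); save(s,c+"9")
  for n in ("door_grip","spacer","nut_black"):
   for d in manip.pinpoint(s,n)[:1]:
    z=98 if n=="door_grip" else 0
    p=fish(s,*d["xy"],z=z) if c=="wrist" else world(s,*d["xy"],z=z); v=rot(-PSI)@(p[:2]-HX)
    print(c,n,round(d["p"],2),p.round(1), "th" ,round(np.arctan2(-192,-84)-np.arctan2(v[1],v[0]),3))
print(handle(0),handle(.06)); delta([*handle(0),180],PSI+np.pi/2)
```

```text
wrist door_grip 0.86 [ 611.4 -102.1   98. ] th -0.023
wrist spacer 0.77 [ 424.1 -243.4    0. ] th 0.311
side door_grip 0.88 [ 609.6 -104.1   98. ] th -0.018
side spacer 0.79 [ 411.1 -250.6   -0. ] th 0.326
side nut_black 0.6 [ 399.9 -149.3    0. ] th 0.518
[ 605.89326796 -103.27103814] [594.08058393 -98.9669624 ]
t 39.6 pos [ 599.8 -104.   227.9] turn [0.01 0.01 0.1 ] now-axes [-0.01  1.91 -0.24] after [ 0.01  1.91 -0.24] F [0.  0.5 0.7] w 0.997 q [-0.36  0.51  1.48  0.01  1.16 -2.03]
```

View pics/wrist9.png

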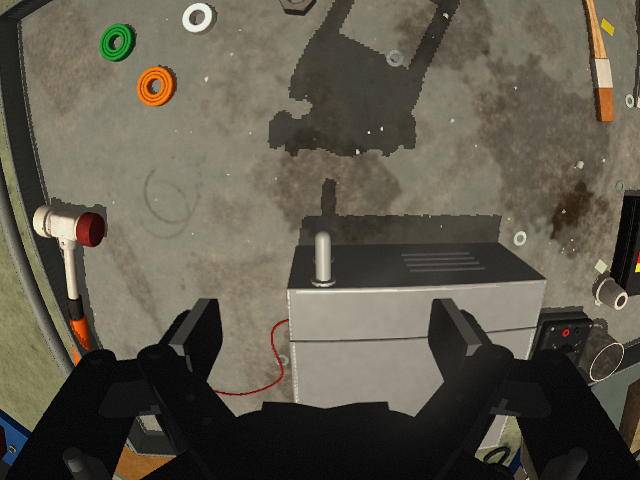

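The door sits flush: the seam is an even thin line, and the handle estimate is about -0.02 rad. The spacer and nut haven't moved and the gripper is clear. Hand in.

```bash
python3 -c "
from cell import manip
print(manip.sign_off())"
```

```text
the job is handed in; nothing more can be done
None
```

I put the bearing away in the cabinet and handed the job in at about 40 s of the 72 s; the sign-off gave no verdict.

**What I did:** I swung the door by its handle to about 1.57 rad and pulled the tray out about 120 mm. I laid the bearing flat on the tray floor, about 12 mm in front of its centre. Then I pushed the tray home until it met its stop (about 10 N) and closed the door until it met its stop (about 13 N).

**Last checks:**
- **Door:** the wrist picture shows an even seam. The handle position read from two cameras gives -0.02 rad, so closed within measuring error.
- **Tray:** before the door closed, the wrist view put its pull where it started. The side camera read about 8 mm further in, which I took as detector error.
- **Bearing:** I last saw it lying flat in the tray before pushing the tray in. It could not be seen once the tray was in.
- **Spacer and nut:** the spacer read within a few millimetres of its start in the wrist view. The side view put it about 17 mm off, but that is close to what the side camera gave at the start. The nut read within 2 mm of its start. I touched neither.
- **Gripper:** open, lifted clear and touching nothing.

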